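Push a tight bushing out of its carrier on a push-out stand

ROBOT

A 7-joint arm with a two-finger parallel gripper is mounted at the origin on a cart in front of the work surface, level with it; the furniture and walls round the work are solid. World frame = base frame: x ahead of the robot, y to its left, z up, the work surface at z = 0. Lengths are in m, angles in rad, forces in N, time in s.
With the tool pointing down it reaches from about 0.425 to 0.95 m from the base axis. Payload 16.7 kg.
Tool frame: the origin (TCP) lies at the very end of the fingers, on their centre line; the grasp point (between the pads) lies 19 mm behind it (robot.pinch_z is the distance from the TCP to the grasp point, in m); y points along the fingers, x is the direction in which the jaws open and shut, and the axes are right-handed (so a half turn about y gives the same grasp; the last joint's range is limited). The gripper opens to 94 mm and grips with 3 to 60 N. Pads are 16 mm wide; open, the fingers measure 119 mm over their backs; the gripper's body (75 mm by 177 mm) begins 78 mm behind the grasp point.
Start: joints at [0.965, 0.426, 0.074, 1.606, -0.034, 1.111, -0.067], TCP at [0.298, -0.606, 0.205] pointing down, gripper open.
Joint ranges: [-2.85, 2.85], [-0.5, 2.14], [-1.23, 1.37], [0.21, 2.46], [-1.02, 4.16], [0.16, 2.05], [-2.73, 2.73]. Speed limits (rad/s): [1.89, 1.89, 2.39, 2.39, 3.01, 3.01, 3.01].

INTERFACE

Orientations are given as a rotation vector (axis times angle).
In Python, from workcell import monitor, cams, job, robot gives the robot as it stands. The module is installed in compiled form; this text tells all that it offers.
- The arm moves only by the tool move_arm, never from a script. Its argument "commands" is a list of rows, each a list of 6 numbers: the shift along the world's x, y, z in units of 30 mm (1.0 is 30 mm), then the turn, a rotation vector about the world's x, y, z in units of 6 degrees (1.0 is 6 degrees). In form: [[x, y, z, wx, wy, wz], ...]. A call has 1 to 12 rows; each row shifts and turns the commanded pose from where the row before left it; what a row does not reach is not made up. A row lasts 1/10 s, in which the tool goes at most 50 mm and 8.59 degrees, less where a joint would pass 70% of its speed; a pose out of reach is approached as far as the arm can. A call is refused whole if a number of a shift passes 1 or a number of a turn 1, either way. A call with a gripper value outside its range is refused whole. "jaw" is the closure, from -1 (fully open) to 1 (shut), set as the call begins (left out, the last holds). The fingers move at their own pace and stop on an object; "squeeze" is the grip in N (left out, the last holds). Time passes only in rows, so rows that do not move let the fingers close. It gives the time, the measured TCP pose, the force and the opening at its end, in the units of the state.
- monitor.get_obs(): the state, without advancing time (a new reading comes with each control period).
- cams.get_image(name): name is "scene" or "top" or "wrist"; returns the picture (420x560x3 uint8, red, green, blue); there is no depth.
- cams.get_calibration(name): a dict with "fx", "fy", "cx", "cy" (pixels), "origin" and "orientation" of the camera in the world. Camera axes: x right, y down, z forward; pixel columns grow to the right and rows downward; lengths in m; the calibration is good to about 2 mm. A picture is of the moment at which its call begins: read the wrist's pose just before it. get_calibration takes no time and is no camera call; for the wrist camera it gives the pose at the moment of the call.
- job.sign_off(): hands the job in, once; it reports no verdict.
The state is a dict: "time": time; "joint_positions": joint angles; "qd": joint speeds; "joint_torque": joint torques, N m; "position": TCP position; "tcp_rot": TCP orientation; "wrist_force": force on the tool from outside, world axes, zero at the start; "torque": the same for the moment, N m; "gripper_width": finger opening in m.
Only numpy, scipy, OpenCV 4.12 (cv2) and the standard library are available. Lean on these libraries where they do the work, as an engineer would, in place of code of your own. Each camera call takes 0.05 s, during which the arm holds its last target.

TASK

The brass bushing is stuck flush in the black carrier block. Set the carrier over the pin of the push-out stand so that the pin enters the access hole in its underside, and press it gently, without forcing it, fully down onto the stand's pad so that the bushing is poked up. Leave the carrier lying there, take the bushing out and stand it upright in the white tray without dropping it, leaving the tape roll, the lens and the vial where they are.

Things in the scene. Friction and masses are not known exactly. Their poses are not given: they have to be found in the camera images.
- carrier: black block 64 x 44 x 30 mm (x, y, z), loose on the worktop, about 0.22 kg. Origin: centre of its underside, which is also the mouth of the access hole (10 mm in diameter, straight up through the 6 mm floor into the round recess that holds the bushing: 22 mm in diameter, 24 mm deep, open at the top); z up
- carrier_center (a point): centre of the carrier block, 15 mm above its underside; axes as the carrier. Grasp it across its long sides (44 mm apart, along y). Two sprung plungers low in the recess grip the bushing: pushing it takes about 5 to 12 N (varies) until, 11 to 12 mm up, it comes free
- bushing_center (a point): centre of the brass bushing: upright cylinder 20 mm in diameter, 24 mm tall, 0.05 kg. At the start its top is flush with the carrier's top (its centre 18 mm above the carrier's underside); with the carrier fully down on the stand it stands 13 mm proud, loose on the pin
- stand: fixed push-out stand: round base 72 mm in diameter, on it a head (sprung, 10 N/mm) with a flat rubber pad, 35 mm in diameter, 34 to 54 mm above the worktop (differs each time, not measured); a steel pin 8 mm in diameter stands 19 mm up from the pad, on the axis. Origin: centre of the base's underside; z up. Press the carrier on it with no more than 30 N
- tray: fixed white open tray 85 x 85 x 14 mm (x, y, z), wall and floor 3 mm thick. Origin: centre of its underside; z up
- tape_roll: bystander: roll of tape lying flat, 55 mm wide, 19 mm high. Origin: centre of its underside
- lens: bystander: lens in a ring mount on a short post, 32 x 32 x 66 mm. Origin: centre of its underside
- vial: bystander: amber vial with black cap, 27 mm in diameter, 60 mm tall. Origin: centre of its underside
Not all that is in view belongs to the job. There is more than one size of the stand; the job needs the larger.

How it is judged:
On the way:
1. the carrier is pressed fully down over the pin and the bushing is poked at least 12 mm up out of its recess (z of bushing_center in the frame of carrier between 0.03 and 0.034 m and horizontal distance between carrier and stand below 0.003 m and angle between carrier's own z axis and vertical below 0.06 rad), for 0.2 s.
At the end, for the whole second after the job is handed in: The bushing stands upright (within 0.1 rad) on the tray's floor, inside its walls; the carrier lies level (within 0.06 rad) on the stand's pad with the pin in its access hole (centres within 3 mm); all at rest (x of bushing_center in the frame of tray between -0.033 and 0.033 m and y of bushing_center in the frame of tray between -0.033 and 0.033 m and z of bushing_center in the frame of tray below 0.017 m and angle between bushing_center's own z axis and vertical below 0.1 rad and horizontal distance between carrier and stand below 0.003 m and angle between carrier's own z axis and vertical below 0.06 rad and height (world z) of carrier below 0.056 m and linear speed of each of carrier, bushing below 0.02 m/s); the robot touches nothing.
It fails at once if the carrier is pressed on the stand with more than 30 N (contact force between carrier and stand above 30 N).
It fails at once if the bushing is dropped (falls free faster than 0.5 m/s, about 13 mm) (contact force between each of the fingers, carrier and bushing below 0.01 N and linear speed of bushing above 0.5 m/s).
It fails at once if the tape roll, the lens or the vial is moved by more than 15 mm (distance of any of tape_roll, lens, vial from where it was at the start of the episode above 0.015 m).
It also fails if it takes over 58 s, if anything falls off the work surface, if the arm or the gripper's body presses on something with over 40 N, if the wrist force passes 120 N, or if a joint passes its speed limit or range.

## Working session

There is one attempt and no reset: what is moved stays moved. The work goes in short steps, Python scripts to look and compute and a tool call to move; the robot and the scene stay as the last step left them, time stands still between calls to the robot, and variables do not carry over. Pictures are saved under pics/ and viewed, and the job is handed in when it is done.

Besides the shell and the picture viewer there is one more tool, called after ">>>" by a JSON object that holds its "method" and its "body". move_arm: Moves the arm, as the interface text tells. Its arguments: {"type":"object","properties":{"commands":{"type":"array"},"jaw":{"type":"number"},"squeeze":{"type":"number"}},"required":["commands"]}

```bash
mkdir -p pics; python3 - <<'E'
from workcell import monitor,cams,job,robot
import cv2
o=monitor.get_obs();print(o)
for n in("scene","top","wrist"):
    c=cams.get_calibration(n);print(n,c)
    cv2.imwrite(f"pics/{n}0.png",cams.get_image(n)[:,:,::-1])
E
```

```text
{'time': 0.0, 'joint_positions': array([ 0.96448083,  0.42671051,  0.07383343,  1.60659117, -0.03410255,
        1.11081399, -0.06712845]), 'qd': array([ 0.00190932,  0.0003797 ,  0.00012292,  0.00039676,  0.00043564,
       -0.00053731, -0.00015439]), 'joint_torque': array([ 3.98933707e-05, -9.35818148e+01,  3.66693132e+00, -4.54206562e+01,
       -4.87061078e-02,  2.00079661e-02,  7.06708420e-05]), 'position': array([ 0.29752841, -0.60540371,  0.20479643]), 'tcp_rot': array([-1.39071564,  0.86735007, -0.86552369]), 'wrist_force': array([0.08954333, 0.48573042, 0.17296496]), 'torque': array([ 0.01513662, -0.00136319, -0.00594773]), 'gripper_width': 0.09394654335826297}
scene {'fx': 507.02097808216297, 'fy': 507.02097808216297, 'cx': 268.8469435529553, 'cy': 211.94152829555776, 'origin': array([ 0.0848839 , -0.33845783,  0.65331937]), 'orientation': array([-2.11146504,  1.1963194 , -0.48187751])}
top {'fx': 405.11529349005303, 'fy': 405.11529349005303, 'cx': 267.848246593694, 'cy': 216.56169476950586, 'origin': array([ 0.42186411, -0.03056363,  0.876072  ]), 'orientation': array([-2.12357617,  2.09972982, -0.20058112])}
wrist {'fx': 358.78622414874934, 'fy': 358.78622414874934, 'cx': 276.61694172479747, 'cy': 213.8471450891053, 'origin': array([ 0.35888054, -0.57639688,  0.38435506]), 'orientation': array([ 2.49310826, -1.5538897 , -0.18403372])}
```

View pics/scene0.png

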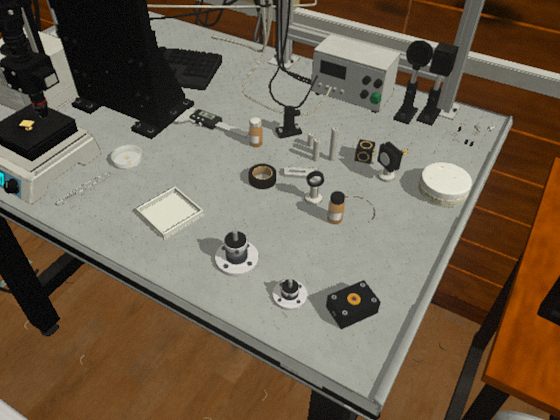

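View pics/top0.png

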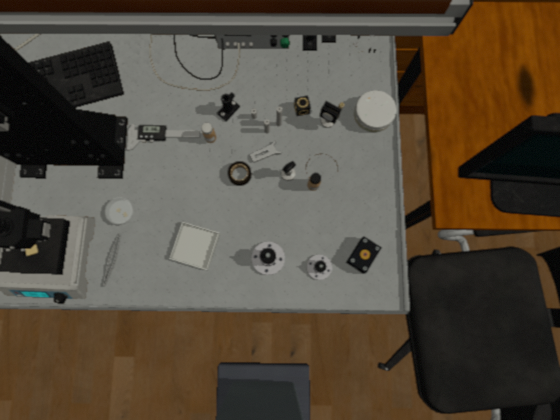

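View pics/wrist0.png

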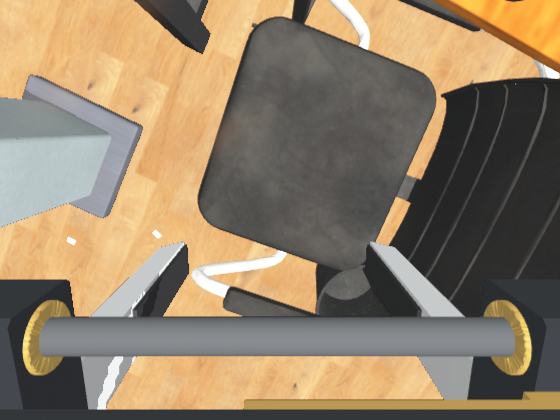

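```bash
cat > h.py <<'E'
import numpy as np,cv2
from scipy.spatial.transform import Rotation as R
from workcell import monitor,cams,job,robot
def ray(cal,u,v):
    d=np.array([(u-cal['cx'])/cal['fx'],(v-cal['cy'])/cal['fy'],1.])
    return np.array(cal['origin']),R.from_rotvec(cal['orientation']).apply(d)
def atz(cal,u,v,z):
    o,d=ray(cal,u,v); return o+d*(z-o[2])/d[2]
def proj(cal,p):
    q=R.from_rotvec(cal['orientation']).inv().apply(np.atleast_2d(p)-cal['origin'])
    return np.c_[q[:,0]/q[:,2]*cal['fx']+cal['cx'],q[:,1]/q[:,2]*cal['fy']+cal['cy']]
def tri(rays):
    A=np.zeros((3,3));b=np.zeros(3)
    for o,d in rays:
        d=d/np.linalg.norm(d);P=np.eye(3)-np.outer(d,d);A+=P;b+=P@o
    x=np.linalg.solve(A,b); return x,[np.linalg.norm((np.eye(3)-np.outer(d,d)/(d@d))@(x-o)) for o,d in rays]
E
python3 -c "
from h import *
o=monitor.get_obs();print(R.from_rotvec(o['tcp_rot']).as_matrix().round(3),robot.pinch_z)"
```

```text
[[ 0.441 -0.     0.897]
 [-0.897  0.001  0.441]
 [-0.001 -1.    -0.   ]] 0.0188
```

```bash
python3 - <<'E'
import cv2
s=cv2.imread('pics/scene0.png');t=cv2.imread('pics/top0.png')
cv2.imwrite('pics/c1.png',cv2.resize(s[215:335,200:400],None,fx=4,fy=4,interpolation=cv2.INTER_CUBIC)[:600])
cv2.imwrite('pics/c2.png',cv2.resize(t[220:300,240:400],None,fx=5,fy=5,interpolation=cv2.INTER_CUBIC))
cv2.imwrite('pics/c3.png',cv2.resize(s[170:250,120:240],None,fx=5,fy=5,interpolation=cv2.INTER_CUBIC))
cv2.imwrite('pics/c4.png',cv2.resize(t[210:280,160:230],None,fx=7,fy=7,interpolation=cv2.INTER_CUBIC))
E
```

```text
(no output)
```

View pics/c1.png

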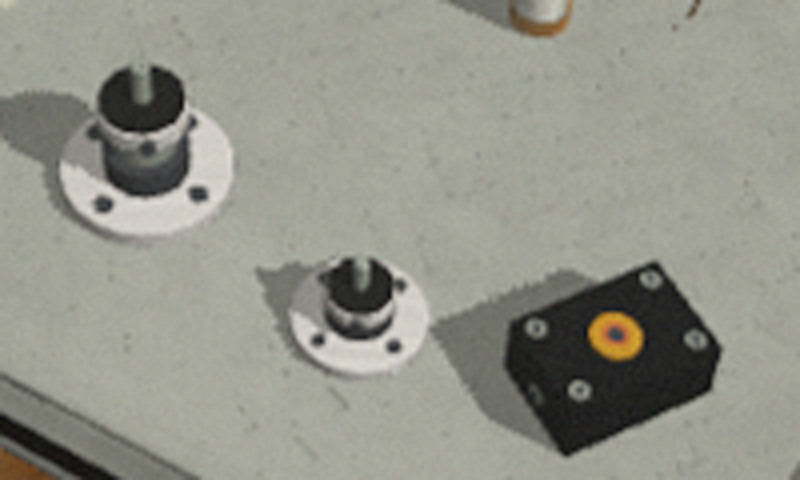

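View pics/c2.png

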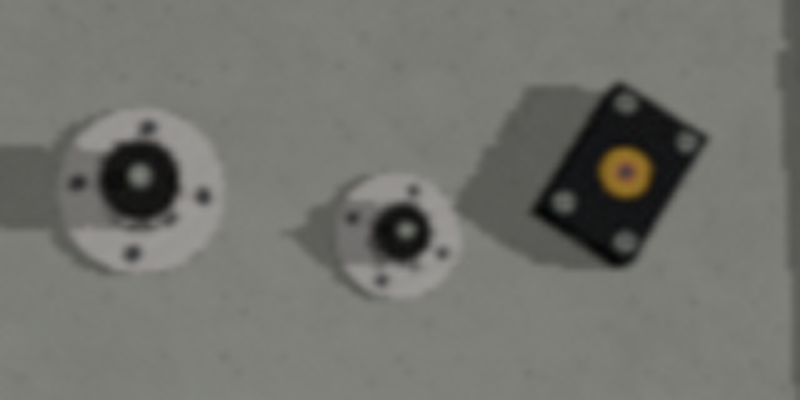

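View pics/c4.png

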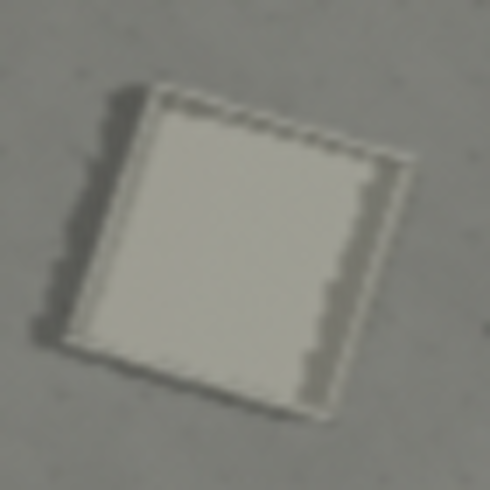

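```bash
python3 - <<'E'
from h import *
S=cams.get_calibration('scene');T=cams.get_calibration('top')
s1=lambda x,y:(200+(x+.5)/4-.5,215+(y+.5)/4-.5)
t2=lambda x,y:(240+(x+.5)/5-.5,220+(y+.5)/5-.5)
t4=lambda x,y:(160+(x+.5)/7-.5,210+(y+.5)/7-.5)
print('bush',tri([ray(S,*s1(616,335)),ray(T,*t2(626,172))]),atz(S,*s1(616,335),.03),atz(T,*t2(626,172),.03))
for n,a,b in [('screwA',(536,328),(626,103)),('screwB',(651,279),(686,142)),('C',(696,340),(626,241)),('D',(579,390),(564,202))]: pass
sc=[atz(S,*s1(*p),.03) for p in [(536,328),(651,279),(696,340),(579,390)]]
tc=[atz(T,*t2(*p),.03) for p in [(564,202),(626,103),(686,142),(626,241)]]
print(np.round(sc,4),np.round(tc,4),np.mean(sc,0),np.mean(tc,0))
for q in (sc,tc):
    for i in range(4):
        d=q[(i+1)%4]-q[i];print(np.hypot(*d[:2]),np.degrees(np.arctan2(d[1],d[0])))
print('pintop',tri([ray(S,*s1(141,63)),ray(T,*t2(140,175))]))
print('base',atz(S,*s1(147,172),.006),atz(T,*t2(140,190),.006))
tr=[atz(T,*t4(*p),.014) for p in [(150,88),(413,157),(333,415),(68,342)]];print(np.round(tr,4),np.mean(tr,0))
for i in range(4):
    d=tr[(i+1)%4]-tr[i];print(np.hypot(*d[:2]),np.degrees(np.arctan2(d[1],d[0])))
for n,u in (('vial',(315,182)),('lens',(288,170)),('tape',(239,173)),('smallstand',(320,266))): print(n,atz(T,*u,.02))
E
```

```text
bush (array([ 0.51535892, -0.22388152,  0.02938821]), [np.float64(0.000308308982900244), np.float64(0.0003083089829001966)]) [ 0.51471182 -0.22376432  0.03      ] [ 0.5154731  -0.22400231  0.03      ]
[[ 0.5024 -0.1972  0.03  ]
 [ 0.5445 -0.2246  0.03  ]
 [ 0.5277 -0.2498  0.03  ]
 [ 0.4862 -0.2222  0.03  ]] [[ 0.5027 -0.1978  0.03  ]
 [ 0.5445 -0.225   0.03  ]
 [ 0.5283 -0.2495  0.03  ]
 [ 0.4868 -0.223   0.03  ]] [ 0.51523453 -0.22344997  0.03      ] [ 0.51558534 -0.22383186  0.03      ]
0.0502486840993045 -33.040145640933595
0.030295934564195236 -123.66397994638486
0.04987996374399298 146.33048100316037
0.029746266008747444 57.040512226388664
0.049931739717586014 -33.030503954552756
0.0293503258260754 -123.48834281899887
0.04926931376164351 147.45108266087266
0.029766606631881767 57.796503536712365
pintop (array([ 0.50758908, -0.0216002 ,  0.07086959]), [np.float64(1.6231906792752735e-07), np.float64(1.6231906790008653e-07)])
base [ 0.50592149 -0.0217166   0.006     ] [ 0.50804551 -0.02095752  0.006     ]
[[0.582  0.1678 0.014 ]
 [0.5613 0.0854 0.014 ]
 [0.482  0.1068 0.014 ]
 [0.5031 0.1885 0.014 ]] [0.53209404 0.13710582 0.014     ]
0.08497130610499655 -104.14940211716832
0.08213086801309549 164.92156454495475
0.08442509157944636 75.48550491447516
0.08158587667316385 -14.699811986477627
vial [ 0.67347092 -0.12294892  0.02      ]
lens [ 0.70039853 -0.06373909  0.02      ]
tape [0.69249014 0.04427022 0.02      ]
smallstand [ 0.49025467 -0.13145513  0.02      ]
```

Candidates: large stand, scene (237,250)/top (268,257), with its base measuring about 72 mm and its pin about 71 mm high. The other is the small stand, scene (290,292)/top (320,266). The first fits "the larger", and the crop confirms it. The carrier is at scene (353,299), with both cameras giving (0.5155, -0.2238) and its long axis at -33°. The tray is at (0.532, 0.137).

>>> {"method": "move_arm", "body": {"commands": [[0.55, 0.95, 0, 0, 0, -0.8], [0.55, 0.95, 0, 0, 0, -0.8], [0.55, 0.95, 0, 0, 0, -0.8], [0.55, 0.95, 0, 0, 0, -0.8], [0.55, 0.95, -0.1, 0, 0, -0.8], [0.55, 0.95, -0.1, 0, 0, -0.8], [0.55, 0.95, -0.1, 0, 0, -0.8], [0.55, 0.95, -0.1, 0, 0, -0.8], [0.55, 0.95, -0.1, 0, 0, -0.8], [0.55, 0.95, -0.1, 0, 0, -0.8], [0.55, 0.95, -0.1, 0, 0, -0.8], [0.55, 0.95, -0.1, 0, 0, -0.8]], "jaw": -1}}

```text
time: 1.35
position: [0.4961, -0.2625, 0.1813]
tcp_rot: [-0.895, 1.603, -1.603]
wrist_force: [0.3, -0.1, 0.1]
gripper_width: 0.0941
```

>>> {"method": "move_arm", "body": {"commands": [[0, 0, 0, 0, 0, 0], [0, 0, 0, 0, 0, 0]]}}

```text
time: 1.55
position: [0.4958, -0.2632, 0.1813]
tcp_rot: [-0.9, 1.599, -1.599]
wrist_force: [0.1, -0.1, -0.5]
gripper_width: 0.0939
```

```bash
cat > st.py <<'E'
from h import *
o=monitor.get_obs();M=R.from_rotvec(o['tcp_rot']).as_matrix()
print('t',o['time'],'p',o['position'].round(5),'jawdeg',np.degrees(np.arctan2(M[1,0],M[0,0])).round(2),'y',M[:,1].round(4),'xz',M[2,0].round(4),'F',o['wrist_force'].round(2),'w',o['gripper_width'].round(4),'q',o['joint_positions'].round(2))
E
python3 st.py; python3 - <<'E'
from h import *
o=monitor.get_obs();c=cams.get_calibration('wrist');print(c)
cv2.imwrite('pics/w1.png',cams.get_image('wrist')[:,:,::-1])
E
```

```text
{'fx': 358.78622414874934, 'fy': 358.78622414874934, 'cx': 276.61694172479747, 'cy': 213.8471450891053, 'origin': array([ 0.55425866, -0.29848635,  0.36074296]), 'orientation': array([ 1.47510682, -2.62528751, -0.31009366])}Traceback (most recent call last):
  File "st.py", line 3, in <module>
    print('t',o['time'],'p',o['position'].round(5),'jawdeg',np.degrees(np.arctan2(M[1,0],M[0,0])).round(2),'y',M[:,1].round(4),'xz',M[2,0].round(4),'F',o['wrist_force'].round(2),'w',o['gripper_width'].round(4),'q',o['joint_positions'].round(2))
                                                                                                                                                                                      ^^^^^^^^^^^^^^^^^^^^^^^^
AttributeError: 'float' object has no attribute 'round'
```

View pics/w1.png

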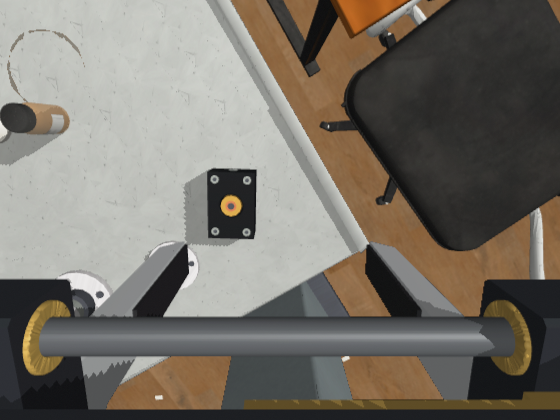

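```bash
sed -i "s/o\['gripper_width'\].round(4)/round(float(o['gripper_width']),4)/" st.py; python3 st.py; python3 - <<'E'
from h import *
s=cv2.imread('pics/w1.png')
cv2.imwrite('pics/c5.png',cv2.resize(s[160:250,190:280],None,fx=6,fy=6,interpolation=cv2.INTER_CUBIC))
E
```

```text
t 1.6 p [ 0.49539 -0.26414  0.18137] jawdeg -121.38 y [-3.e-04 -2.e-04 -1.e+00] xz 0.0003 F [-0.19 -1.4   1.27] w 0.0936 q [ 0.31  0.27  0.07  1.89 -0.02  0.98 -1.72]
```

View pics/c5.png

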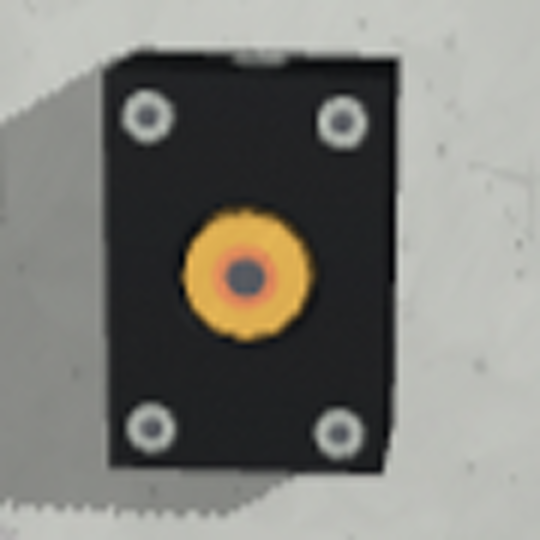

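```bash
python3 - <<'E'
from h import *
c={'fx':358.78622414874934,'fy':358.78622414874934,'cx':276.61694172479747,'cy':213.8471450891053,'origin':np.array([0.55425866,-0.29848635,0.36074296]),'orientation':np.array([1.47510682,-2.62528751,-0.31009366])}
f=lambda x,y:(190+(x+.5)/6-.5,160+(y+.5)/6-.5)
q=[atz(c,*f(*p),.03) for p in [(147,116),(343,121),(339,433),(151,428)]]
print(np.round(q,4),np.mean(q,0),atz(c,*f(247,275),.03))
for i in range(4):
    d=q[(i+1)%4]-q[i];print(np.hypot(*d[:2]),np.degrees(np.arctan2(d[1],d[0])))
E
```

```text
[[ 0.5453 -0.225   0.03  ]
 [ 0.5289 -0.2504  0.03  ]
 [ 0.4869 -0.223   0.03  ]
 [ 0.5032 -0.1977  0.03  ]] [ 0.51610006 -0.22403405  0.03      ] [ 0.51623369 -0.22449127  0.03      ]
0.030257668404507332 -122.80721005611265
0.05017993510619075 146.81822713413422
0.03004077171075708 57.081275111128186
0.0501205176020802 -32.934201634371725
```

>>> {"method": "move_arm", "body": {"commands": [[0.34, 0.66, 0, 0, 0, -0.14], [0.33, 0.66, 0, 0, 0, -0.13], [0, 0, -0.9, 0, 0, 0], [0, 0, -0.9, 0, 0, 0], [0, 0, -0.9, 0, 0, 0], [0, 0, -0.9, 0, 0, 0], [0, 0, -0.6, 0, 0, 0], [0, 0, -0.6, 0, 0, 0], [0, 0, -0.5, 0, 0, 0], [0, 0, -0.3, 0, 0, 0], [0, 0, -0.25, 0, 0, 0], [0, 0, 0, 0, 0, 0]]}}

```text
time: 2.8
position: [0.5154, -0.2243, 0.0054]
tcp_rot: [-0.879, 1.621, -1.62]
wrist_force: [0.7, -0.5, -0.8]
gripper_width: 0.0939
```

```bash
python3 st.py
```

```text
t 2.8 p [ 0.51542 -0.22432  0.0054 ] jawdeg -123.07 y [-8.e-04  2.e-04 -1.e+00] xz 0.0002 F [ 0.67 -0.49 -0.8 ] w 0.0939 q [ 0.26  0.5   0.04  2.01 -0.03  0.63 -1.82]
```

>>> {"method": "move_arm", "body": {"commands": [[0, 0, 0, 0, 0, 0], [0, 0, 0, 0, 0, 0], [0, 0, 0, 0, 0, 0], [0, 0, 0, 0, 0, 0], [0, 0, 0, 0, 0, 0], [0, 0, 0, 0, 0, 0], [0, 0, 0, 0, 0, 0], [0, 0, 0, 0, 0, 0]], "jaw": 1, "squeeze": 45}}

```text
time: 3.6
position: [0.5158, -0.2242, 0.006]
tcp_rot: [-0.879, 1.62, -1.62]
wrist_force: [-0.5, -0.4, 2.0]
gripper_width: 0.0439
```

>>> {"method": "move_arm", "body": {"commands": [[0, 0, 0.3, 0, 0, 0], [0, 0, 0.9, 0, 0, 0], [0, 0, 0.9, 0, 0, 0], [0, 0, 0.9, 0, 0, 0], [0, 0.6, 0.2, 0, 0, 0], [0, 0.9, 0, 0, 0, 0], [0, 0.9, 0, 0, 0, 0], [-0.07, 0.9, 0, 0, 0, 0], [-0.1, 0.9, 0, 0, 0, 0], [-0.1, 0.9, 0, 0, 0, 0], [0, 0.9, 0, 0, 0, 0], [0, 0.74, 0, 0, 0, 0]]}}

```text
time: 4.8
position: [0.5073, -0.0205, 0.1024]
tcp_rot: [-0.879, 1.62, -1.619]
wrist_force: [0.5, -0.4, -4.2]
gripper_width: 0.0439
```

>>> {"method": "move_arm", "body": {"commands": [[0, 0, 0, 0, 0, 0], [0, 0, 0, 0, 0, 0], [0, 0, 0, 0, 0, 0]]}}

```text
time: 5.1
position: [0.5076, -0.0229, 0.1021]
tcp_rot: [-0.878, 1.621, -1.621]
wrist_force: [-0.5, 0.4, -3.5]
gripper_width: 0.0438
```

```bash
python3 st.py; python3 - <<'E'
from h import *
for n in('scene','top'):
    im=cams.get_image(n)[:,:,::-1];cv2.imwrite(f'pics/{n}1.png',im)
    a=im[200:290,200:290] if n=='scene' else im[210:300,220:310]
    cv2.imwrite(f'pics/{n}1c.png',cv2.resize(a,None,fx=6,fy=6,interpolation=cv2.INTER_CUBIC))
o=monitor.get_obs();c=cams.get_calibration('wrist');print(c)
cv2.imwrite('pics/w2.png',cams.get_image('wrist')[:,:,::-1])
E
```

```text
t 5.1 p [ 0.50761 -0.02288  0.10215] jawdeg -123.11 y [ 1.e-04 -3.e-04 -1.e+00] xz 0.0002 F [-0.51  0.44 -3.47] w 0.0438 q [-0.06  0.28 -0.03  2.07  0.01  0.79 -2.24]
{'fx': 358.78622414874934, 'fy': 358.78622414874934, 'cx': 276.61694172479747, 'cy': 213.8471450891053, 'origin': array([ 0.56483531, -0.05997963,  0.28154634]), 'orientation': array([ 1.43444273, -2.65142642, -0.31244677])}
```

View pics/scene1c.png

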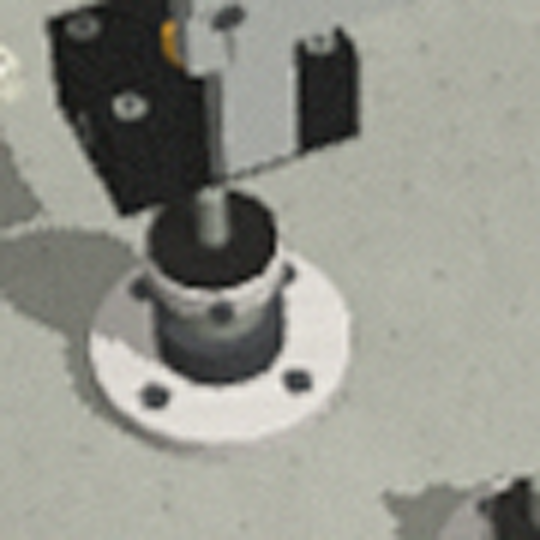

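View pics/top1c.png

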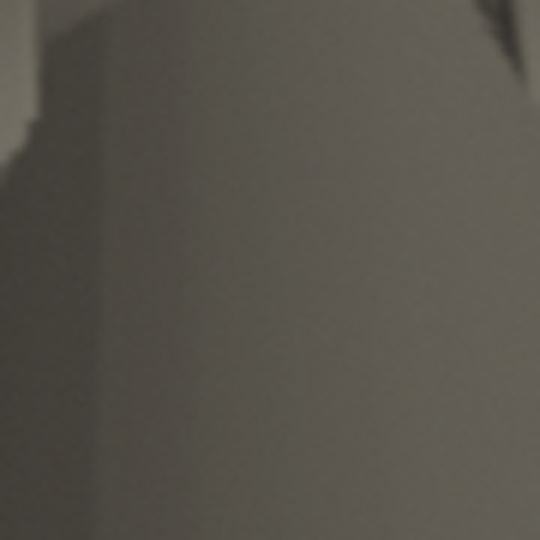

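View pics/w2.png

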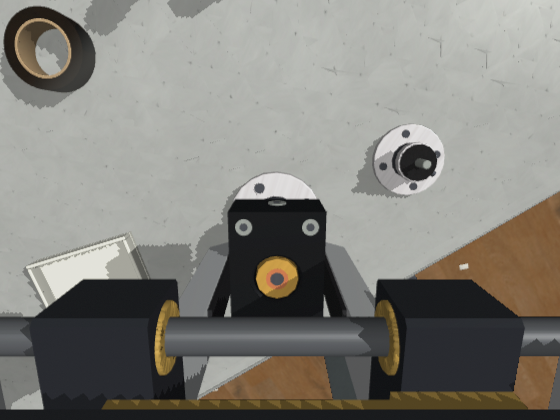

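```bash
python3 - <<'E'
from h import *
c=cams.get_calibration('wrist')
p=atz(c,290,130,.05);print(p,'move TCP by',np.array([.5076,-.0216,.05])-p)
print('bush in hand',atz(c,277,279,.1265))
E
```

```text
[ 0.55939192 -0.06620441  0.05      ] move TCP by [-5.17919187e-02  4.46044140e-02  1.38777878e-17]
bush in hand [ 0.50778948 -0.02268967  0.1265    ]
```

>>> {"method": "move_arm", "body": {"commands": [[-0.85, 0.75, 0, 0, 0, 0], [-0.85, 0.75, 0, 0, 0, 0], [0, 0, 0, 0, 0, 0], [0, 0, 0, 0, 0, 0], [0, 0, 0, 0, 0, 0]]}}

```text
time: 5.75
position: [0.4574, 0.0224, 0.1022]
tcp_rot: [-0.877, 1.62, -1.621]
wrist_force: [0.4, -0.6, -2.9]
gripper_width: 0.0436
```

```bash
python3 st.py; python3 - <<'E'
from h import *
import pickle
ps=[monitor.get_obs()['position'] for _ in range(3)]
c=cams.get_calibration('wrist');im=cams.get_image('wrist')[:,:,::-1]
pickle.dump(c,open('w3.pkl','wb'));print(c['origin'])
cv2.imwrite('pics/w3.png',im)
cv2.imwrite('pics/w3c.png',cv2.resize(im[80:200,210:370],None,fx=5,fy=5,interpolation=cv2.INTER_CUBIC))
E
```

```text
t 5.75 p [0.45738 0.02242 0.10216] jawdeg -123.1 y [ 7.e-04 -0.e+00 -1.e+00] xz -0.0004 F [ 0.39 -0.63 -2.92] w 0.0436 q [-0.13  0.21 -0.06  2.17  0.02  0.76 -2.36]
[ 0.51447375 -0.01466078  0.28169304]
```

View pics/w3c.png

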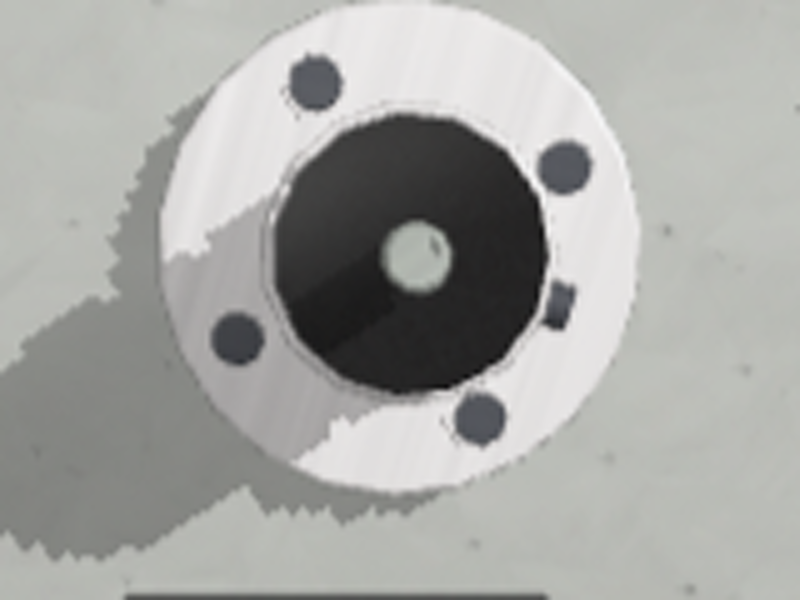

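```bash
python3 - <<'E'
from h import *
import pickle
c=pickle.load(open('w3.pkl','rb'))
f=lambda x,y:(210+(x+.5)/5-.5,80+(y+.5)/5-.5)
im=cv2.imread('pics/w3.png');g=cv2.cvtColor(im,cv2.COLOR_BGR2GRAY)
print('pintop',atz(c,*f(417,257),.070),'pad',atz(c,*f(411,253),.051),'base',atz(c,*f(399.5,246.5),.009))
h=np.mean([f(316,82),f(565,167),f(480,418),f(238,339)],0);print('holes',atz(c,*h,.009))
o=monitor.get_obs();print(c['origin']-o['position'])
E
```

```text
pintop [ 0.50822144 -0.02156543  0.07      ] pad [ 0.50848264 -0.02181866  0.051     ] base [ 0.50911101 -0.02220209  0.009     ]
holes [ 0.50848459 -0.02184429  0.009     ]
[ 0.0571358  -0.03700754  0.17964695]
```

```bash
python3 - <<'E'
from h import *
im=cv2.imread('pics/w3.png')
cv2.imwrite('pics/w3d.png',cv2.resize(im[190:320,210:340],None,fx=4.5,fy=4.5,interpolation=cv2.INTER_CUBIC))
E
```

```text
(no output)
```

View pics/w3d.png

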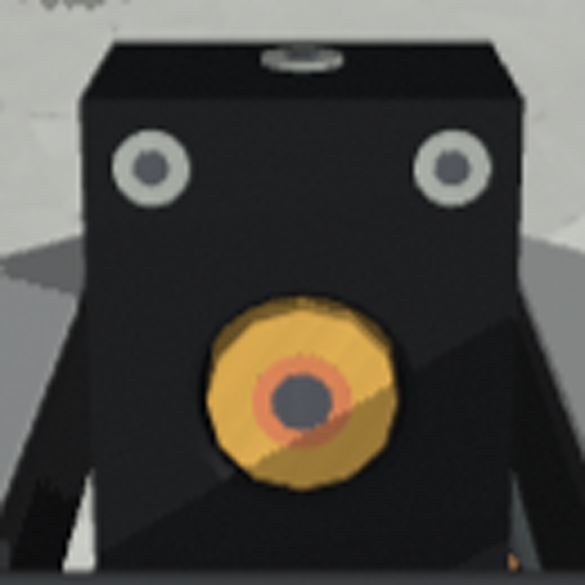

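```bash
python3 - <<'E'
from h import *
import pickle
c=pickle.load(open('w3.pkl','rb'))
f=lambda x,y:(210+(x+.5)/4.5-.5,190+(y+.5)/4.5-.5)
print(R.from_rotvec(c['orientation']).as_matrix().round(3))
for z in(.1215,.124,.1265):
    a,b,m=[atz(c,*f(*p),z) for p in((151,168),(453,168),(302.5,393.7))]
    print(z,np.linalg.norm(a-b),np.linalg.norm((a+b)/2-m),m, m-c['origin'])
    # camera pose from screws: carrier centre 25mm from midpoint along axis
    d=(m-(a+b)/2);d/=np.linalg.norm(d);print((a+b)/2+.025*d)
E
```

```text
[[-0.547 -0.815 -0.193]
 [-0.837  0.532  0.128]
 [-0.001  0.232 -0.973]]
0.1215 0.031072559009661736 0.024918063872304826 [0.45648194 0.02329108 0.1215    ] [-0.05799182  0.03795186 -0.16019304]
[0.45641323 0.02333573 0.1215    ]
0.124 0.030587635321728965 0.024529188291592407 [0.45738697 0.0226988  0.124     ] [-0.05708679  0.03735958 -0.15769304]
[0.4569922  0.02295536 0.124     ]
0.1265 0.030102711633796214 0.024140312710879994 [0.458292   0.02210651 0.1265    ] [-0.05618176  0.0367673  -0.15519304]
[0.45757118 0.022575   0.1265    ]
```

```bash
python3 - <<'E'
from h import *
import pickle
from scipy.optimize import least_squares
c=pickle.load(open('w3.pkl','rb'))
f=lambda x,y:(210+(x+.5)/4.5-.5,190+(y+.5)/4.5-.5)
# local frame: X toward image-up end of carrier
pix=np.array([f(*p) for p in [(151,168),(453,168),(80,99),(523,99),(113,42),(491,42),(302.5,393.7)]])
ob=np.array([[25,15,30],[25,-15,30],[32,22,30],[32,-22,30],[32,22,0],[32,-22,0],[0,0,30]])/1e3
yaw=np.radians(-33.1)
def P(x):
    Rm=R.from_euler('z',yaw)*R.from_rotvec(x[3:])
    return Rm.apply(ob)+x[:3]
for mask in (range(7),range(6)):
    mask=list(mask);best=None
    for y0 in(0,np.pi):
        r=least_squares(lambda x:(proj(c,P(x))-pix)[mask].ravel(),[.4574,.0224,.0965,0,0,y0])
        if best is None or r.cost<best.cost:best=r
    Rm=R.from_euler('z',yaw)*R.from_rotvec(best.x[3:]);M=Rm.as_matrix()
    print(best.cost,best.x[:3],'zaxis',M[:,2],'xaxis',M[:,0],best.fun.reshape(-1,2).round(2).tolist())
E
```

```text
0.9841960386164031 [0.45744634 0.02271315 0.09516423] zaxis [-1.39490320e-03  9.14504532e-04  9.99998609e-01] xaxis [ 0.83775915 -0.54603738  0.00166795] [[0.35, -0.25], [-0.42, -0.3], [0.15, 0.02], [-0.01, -0.05], [0.42, -0.2], [-0.4, -0.27], [-0.1, 1.02]]
0.13732904484889275 [0.45752215 0.02268819 0.0963627 ] zaxis [ 0.00229301 -0.0013707   0.99999643] xaxis [ 0.83745792 -0.5464953  -0.00266939] [[0.1, -0.07], [-0.21, -0.08], [-0.2, 0.08], [0.31, 0.06], [0.18, 0.01], [-0.18, -0.0]]
```

>>> {"method": "move_arm", "body": {"commands": [[0.85, -0.74, 0, 0, 0, 0], [0.84, -0.74, 0, 0, 0, 0], [0, 0, 0, 0, 0, 0], [0, 0, 0, 0, 0, 0], [0, 0, 0, 0, 0, 0]]}}

```text
time: 6.3
position: [0.5069, -0.0213, 0.1017]
tcp_rot: [-0.879, 1.621, -1.62]
wrist_force: [-1.1, -1.0, -3.4]
gripper_width: 0.0437
```

```bash
python3 st.py; python3 - <<'E'
from h import *
im=cams.get_image('scene')[:,:,::-1];cv2.imwrite('pics/s2.png',im)
cv2.imwrite('pics/s2c.png',cv2.resize(im[195:265,200:290],None,fx=7,fy=7,interpolation=cv2.INTER_CUBIC))
print(cams.get_calibration('wrist')['origin'])
c=cams.get_calibration('scene');print('pin axis proj',(proj(c,[[.5083,-.0217,.052],[.5083,-.0217,.071]])-[200,195])*7+3)
E
```

```text
t 6.3 p [ 0.50693 -0.02131  0.10166] jawdeg -123.06 y [-8.e-04  1.e-04 -1.e+00] xz 0.0003 F [-1.13 -0.96 -3.37] w 0.0437 q [-0.06  0.28 -0.03  2.07  0.01  0.79 -2.24]
[ 0.564282   -0.05810319  0.28126294]
pin axis proj [[253.49517018 305.02688485]
 [249.25534655 248.34988225]]
```

View pics/s2c.png

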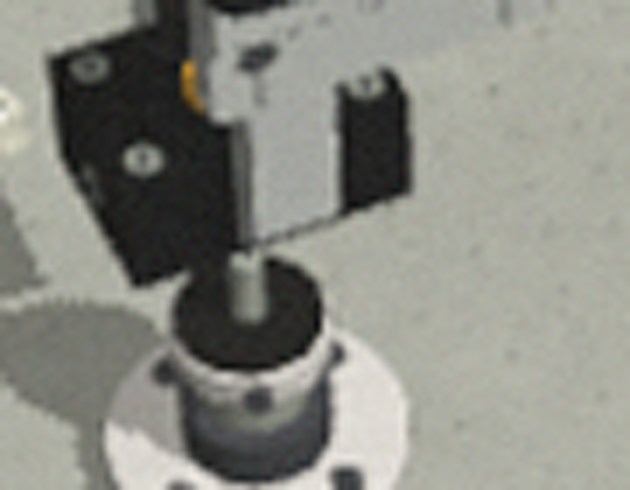

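>>> {"method": "move_arm", "body": {"commands": [[0, 0, -0.25, 0, 0, 0], [0, 0, -0.25, 0, 0, 0], [0, 0, -0.1, 0, 0, 0], [0, 0, -0.1, 0, 0, 0], [0, 0, 0, 0, 0, 0], [0, 0, 0, 0, 0, 0]]}}

```text
time: 6.95
position: [0.5074, -0.0213, 0.081]
tcp_rot: [-0.879, 1.62, -1.62]
wrist_force: [0.1, 0.1, -3.8]
gripper_width: 0.0437
```

```bash
python3 st.py; python3 - <<'E'
from h import *
im=cams.get_image('scene')[:,:,::-1];cv2.imwrite('pics/s3.png',im)
cv2.imwrite('pics/s3c.png',cv2.resize(im[195:265,200:290],None,fx=7,fy=7,interpolation=cv2.INTER_CUBIC))
E
```

```text
t 6.95 p [ 0.50742 -0.02135  0.08097] jawdeg -123.05 y [-0. -0. -1.] xz 0.0 F [ 0.06  0.12 -3.81] w 0.0437 q [-0.06  0.31 -0.03  2.09  0.01  0.74 -2.24]
```

View pics/s3c.png

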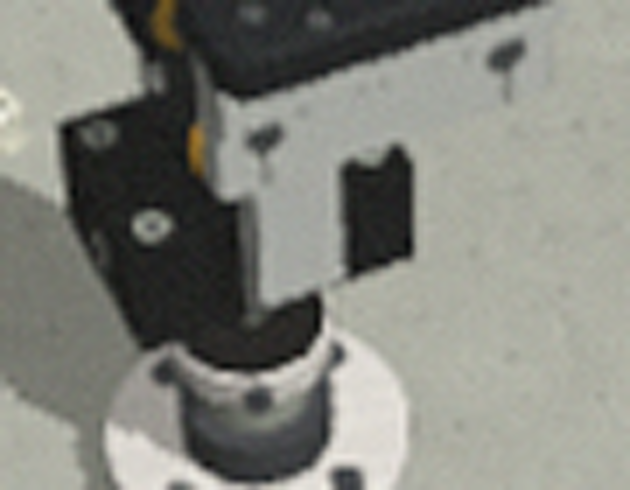

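>>> {"method": "move_arm", "body": {"commands": [[0, 0, -0.05, 0, 0, 0], [0, 0, -0.05, 0, 0, 0], [0, 0, 0, 0, 0, 0]]}}

```text
time: 7.3
position: [0.5073, -0.0214, 0.0778]
tcp_rot: [-0.879, 1.62, -1.62]
wrist_force: [-0.1, -0.2, -3.4]
gripper_width: 0.0435
```

>>> {"method": "move_arm", "body": {"commands": [[0, 0, -0.04, 0, 0, 0], [0, 0, 0, 0, 0, 0]]}}

```text
time: 7.5
position: [0.5073, -0.0213, 0.0766]
tcp_rot: [-0.879, 1.62, -1.62]
wrist_force: [0.0, -0.1, -4.0]
gripper_width: 0.0441
```

>>> {"method": "move_arm", "body": {"commands": [[0, 0, -0.04, 0, 0, 0], [0, 0, 0, 0, 0, 0]]}}

```text
time: 7.7
position: [0.5073, -0.0214, 0.0755]
tcp_rot: [-0.879, 1.62, -1.62]
wrist_force: [-0.7, 0.2, -3.7]
gripper_width: 0.0437
```

>>> {"method": "move_arm", "body": {"commands": [[0, 0, -0.03, 0, 0, 0], [0, 0, 0, 0, 0, 0]]}}

```text
time: 7.9
position: [0.5074, -0.0214, 0.0746]
tcp_rot: [-0.879, 1.62, -1.62]
wrist_force: [-0.1, -0.1, -3.7]
gripper_width: 0.0439
```

>>> {"method": "move_arm", "body": {"commands": [[0, 0, -0.03, 0, 0, 0], [0, 0, 0, 0, 0, 0]]}}

```text
time: 8.1
position: [0.5073, -0.0214, 0.0737]
tcp_rot: [-0.879, 1.62, -1.62]
wrist_force: [0.4, -0.4, -3.2]
gripper_width: 0.0438
```

>>> {"method": "move_arm", "body": {"commands": [[0, 0, -0.03, 0, 0, 0], [0, 0, 0, 0, 0, 0]]}}

```text
time: 8.3
position: [0.5073, -0.0213, 0.0728]
tcp_rot: [-0.879, 1.62, -1.62]
wrist_force: [-0.3, 0.4, -2.5]
gripper_width: 0.0439
```

>>> {"method": "move_arm", "body": {"commands": [[0, 0, -0.03, 0, 0, 0], [0, 0, 0, 0, 0, 0]]}}

```text
time: 8.5
position: [0.5073, -0.0214, 0.0719]
tcp_rot: [-0.879, 1.62, -1.62]
wrist_force: [-0.1, 0.0, -3.1]
gripper_width: 0.0437
```

>>> {"method": "move_arm", "body": {"commands": [[0, 0, -0.03, 0, 0, 0], [0, 0, 0, 0, 0, 0]]}}

```text
time: 8.7
position: [0.5073, -0.0214, 0.071]
tcp_rot: [-0.879, 1.62, -1.62]
wrist_force: [-0.5, -0.3, -3.7]
gripper_width: 0.0434
```

>>> {"method": "move_arm", "body": {"commands": [[0, 0, -0.03, 0, 0, 0], [0, 0, 0, 0, 0, 0]]}}

```text
time: 8.9
position: [0.5073, -0.0214, 0.0701]
tcp_rot: [-0.879, 1.62, -1.62]
wrist_force: [-1.0, 0.3, -4.4]
gripper_width: 0.0438
```

>>> {"method": "move_arm", "body": {"commands": [[0, 0, -0.03, 0, 0, 0], [0, 0, 0, 0, 0, 0]]}}

```text
time: 9.1
position: [0.5076, -0.0214, 0.0694]
tcp_rot: [-0.878, 1.62, -1.62]
wrist_force: [-0.3, -0.1, 0.7]
gripper_width: 0.0441
```

>>> {"method": "move_arm", "body": {"commands": [[0, 0, -0.03, 0, 0, 0], [0, 0, 0, 0, 0, 0]]}}

```text
time: 9.3
position: [0.5077, -0.0214, 0.0686]
tcp_rot: [-0.878, 1.62, -1.62]
wrist_force: [-0.3, 0.3, 4.0]
gripper_width: 0.0434
```

>>> {"method": "move_arm", "body": {"commands": [[0, 0, -0.03, 0, 0, 0], [0, 0, 0, 0, 0, 0]]}}

```text
time: 9.5
position: [0.5076, -0.0213, 0.0675]
tcp_rot: [-0.878, 1.62, -1.62]
wrist_force: [-0.3, 0.7, 3.2]
gripper_width: 0.0434
```

>>> {"method": "move_arm", "body": {"commands": [[0, 0, -0.03, 0, 0, 0], [0, 0, 0, 0, 0, 0]]}}

```text
time: 9.7
position: [0.5075, -0.0213, 0.0665]
tcp_rot: [-0.878, 1.62, -1.62]
wrist_force: [0.6, 0.5, 1.6]
gripper_width: 0.0437
```

>>> {"method": "move_arm", "body": {"commands": [[0, 0, -0.03, 0, 0, 0], [0, 0, -0.03, 0, 0, 0], [0, 0, 0, 0, 0, 0]]}}

```text
time: 10.0
position: [0.5074, -0.0214, 0.0646]
tcp_rot: [-0.879, 1.62, -1.62]
wrist_force: [1.0, 0.2, 3.2]
gripper_width: 0.0439
```

>>> {"method": "move_arm", "body": {"commands": [[0, 0, -0.03, 0, 0, 0], [0, 0, -0.03, 0, 0, 0], [0, 0, 0, 0, 0, 0]]}}

```text
time: 10.3
position: [0.5073, -0.0214, 0.0628]
tcp_rot: [-0.879, 1.62, -1.62]
wrist_force: [-0.2, -0.3, 4.1]
gripper_width: 0.0437
```

>>> {"method": "move_arm", "body": {"commands": [[0, 0, -0.03, 0, 0, 0], [0, 0, -0.03, 0, 0, 0], [0, 0, 0, 0, 0, 0]]}}

```text
time: 10.6
position: [0.5073, -0.0214, 0.061]
tcp_rot: [-0.879, 1.62, -1.62]
wrist_force: [0.7, -0.2, 2.1]
gripper_width: 0.0438
```

>>> {"method": "move_arm", "body": {"commands": [[0, 0, -0.03, 0, 0, 0], [0, 0, 0, 0, 0, 0]]}}

```text
time: 10.8
position: [0.5073, -0.0214, 0.0601]
tcp_rot: [-0.879, 1.62, -1.62]
wrist_force: [0.3, 0.6, 1.7]
gripper_width: 0.0437
```

>>> {"method": "move_arm", "body": {"commands": [[0, 0, -0.03, 0, 0, 0], [0, 0, 0, 0, 0, 0]]}}

```text
time: 11.0
position: [0.5073, -0.0214, 0.0593]
tcp_rot: [-0.879, 1.62, -1.62]
wrist_force: [1.1, -0.3, 2.2]
gripper_width: 0.0438
```

>>> {"method": "move_arm", "body": {"commands": [[0, 0, -0.03, 0, 0, 0], [0, 0, 0, 0, 0, 0]]}}

```text
time: 11.2
position: [0.507, -0.0214, 0.0581]
tcp_rot: [-0.879, 1.621, -1.62]
wrist_force: [-0.1, -0.6, -2.9]
gripper_width: 0.0438
```

>>> {"method": "move_arm", "body": {"commands": [[0, 0, -0.02, 0, 0, 0], [0, 0, 0, 0, 0, 0]]}}

```text
time: 11.4
position: [0.507, -0.0214, 0.0576]
tcp_rot: [-0.879, 1.621, -1.62]
wrist_force: [0.7, 0.5, -2.6]
gripper_width: 0.0435
```

>>> {"method": "move_arm", "body": {"commands": [[0, 0, -0.02, 0, 0, 0], [0, 0, 0, 0, 0, 0]]}}

```text
time: 11.6
position: [0.5072, -0.0213, 0.0571]
tcp_rot: [-0.879, 1.62, -1.62]
wrist_force: [0.3, -0.1, -3.9]
gripper_width: 0.0437
```

Bushing came free. Now I'll ease down to contact with the pad.

>>> {"method": "move_arm", "body": {"commands": [[0, 0, -0.02, 0, 0, 0], [0, 0, 0, 0, 0, 0]]}}

```text
time: 11.8
position: [0.5074, -0.0214, 0.0566]
tcp_rot: [-0.879, 1.62, -1.62]
wrist_force: [-0.3, 1.3, -1.2]
gripper_width: 0.0438
```

>>> {"method": "move_arm", "body": {"commands": [[0, 0, -0.015, 0, 0, 0], [0, 0, 0, 0, 0, 0]]}}

```text
time: 12.0
position: [0.5074, -0.0214, 0.0563]
tcp_rot: [-0.879, 1.62, -1.62]
wrist_force: [-0.5, 0.0, 1.1]
gripper_width: 0.0437
```

>>> {"method": "move_arm", "body": {"commands": [[0, 0, -0.015, 0, 0, 0], [0, 0, 0, 0, 0, 0]]}}

```text
time: 12.2
position: [0.5074, -0.0214, 0.0559]
tcp_rot: [-0.879, 1.62, -1.62]
wrist_force: [-2.3, 0.4, 5.3]
gripper_width: 0.0436
```

>>> {"method": "move_arm", "body": {"commands": [[0, 0, -0.01, 0, 0, 0], [0, 0, 0, 0, 0, 0], [0, 0, 0, 0, 0, 0], [0, 0, 0, 0, 0, 0], [0, 0, 0, 0, 0, 0]]}}

```text
time: 12.7
position: [0.5074, -0.0214, 0.0557]
tcp_rot: [-0.878, 1.62, -1.62]
wrist_force: [-3.6, -0.0, 7.6]
gripper_width: 0.0438
```

```bash
python3 st.py; python3 - <<'E'
from h import *
import pickle
for n in('scene','wrist'):
    c=cams.get_calibration(n);im=cams.get_image(n)[:,:,::-1];pickle.dump(c,open(f'{n}4.pkl','wb'))
    cv2.imwrite(f'pics/{n}4.png',im)
    a=im[195:265,200:290] if n=='scene' else im[190:320,190:370]
    cv2.imwrite(f'pics/{n}4c.png',cv2.resize(a,None,fx=4.4,fy=4.4,interpolation=cv2.INTER_CUBIC))
E
```

```text
t 12.7 p [ 0.50741 -0.02141  0.05571] jawdeg -123.06 y [ 2.e-04  0.e+00 -1.e+00] xz -0.0001 F [-3.58 -0.03  7.57] w 0.0438 q [-0.06  0.35 -0.03  2.1   0.02  0.68 -2.25]
```

View pics/scene4c.png

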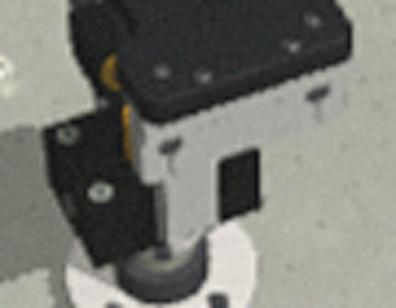

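View pics/wrist4c.png

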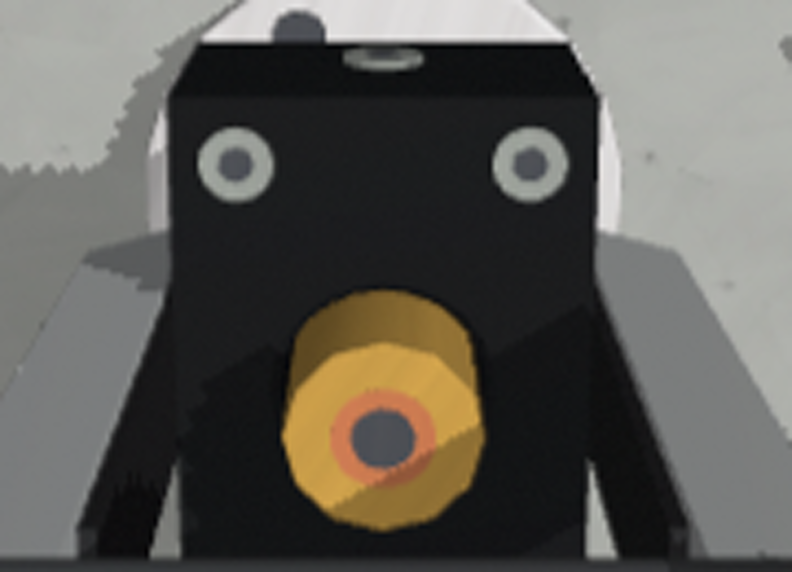

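>>> {"method": "move_arm", "body": {"commands": [[0, 0, 0.02, 0, 0, 0], [0, 0, 0, 0, 0, 0]]}}

```text
time: 13.0
position: [0.5074, -0.0214, 0.0562]
tcp_rot: [-0.879, 1.62, -1.62]
wrist_force: [-2.0, -1.2, 2.9]
gripper_width: 0.0439
```

>>> {"method": "move_arm", "body": {"commands": [[0, 0, 0, 0, 0, 0], [0, 0, 0, 0, 0, 0], [0, 0, 0, 0, 0, 0], [0, 0, 0, 0, 0, 0], [0, 0, 0, 0, 0, 0]], "jaw": 0.2}}

```text
time: 13.5
position: [0.5074, -0.0214, 0.0561]
tcp_rot: [-0.879, 1.62, -1.62]
wrist_force: [-2.3, 0.1, 3.5]
gripper_width: 0.0438
```

```bash
python3 st.py
```

```text
t 13.5 p [ 0.50742 -0.02136  0.05607] jawdeg -123.05 y [ 1.e-04  0.e+00 -1.e+00] xz -0.0001 F [-2.25  0.12  3.52] w 0.0438 q [-0.06  0.35 -0.03  2.1   0.02  0.68 -2.25]
```

>>> {"method": "move_arm", "body": {"commands": [[0, 0, 0, 0, 0, 0], [0, 0, 0, 0, 0, 0], [0, 0, 0, 0, 0, 0], [0, 0, 0, 0, 0, 0], [0, 0, 0, 0, 0, 0]], "jaw": -0.4}}

```text
time: 14.0
position: [0.5074, -0.0214, 0.056]
tcp_rot: [-0.879, 1.62, -1.62]
wrist_force: [-1.3, 0.1, -0.2]
gripper_width: 0.0657
```

```bash
python3 st.py; python3 - <<'E'
from h import *
import pickle
c=cams.get_calibration('wrist');im=cams.get_image('wrist')[:,:,::-1];pickle.dump(c,open(f'w5.pkl','wb'))
cv2.imwrite(f'pics/w5.png',im)
cv2.imwrite(f'pics/w5c.png',cv2.resize(im[190:320,190:370],None,fx=4.4,fy=4.4,interpolation=cv2.INTER_CUBIC))
E
```

```text
t 14.0 p [ 0.50744 -0.02136  0.05604] jawdeg -123.05 y [ 1.e-04  0.e+00 -1.e+00] xz -0.0001 F [-1.31  0.14 -0.16] w 0.0657 q [-0.06  0.35 -0.03  2.1   0.02  0.68 -2.25]
```

View pics/w5c.png

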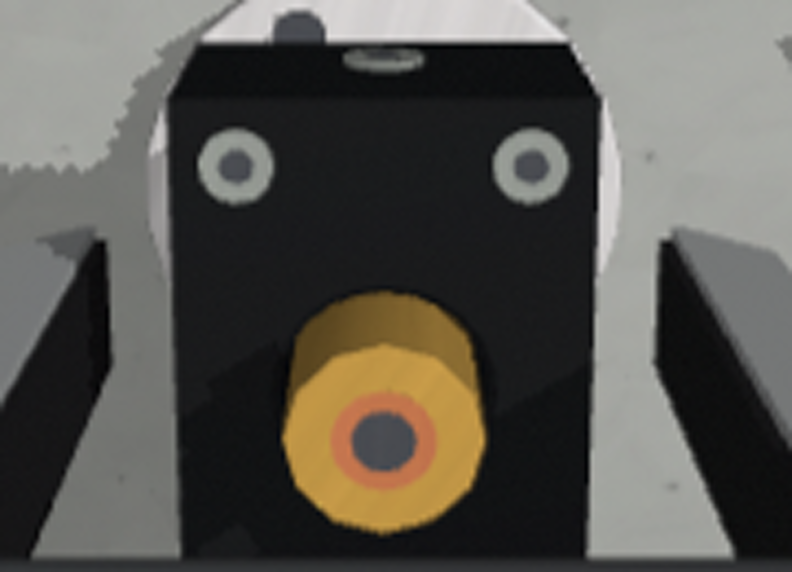

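>>> {"method": "move_arm", "body": {"commands": [[0, 0, 0.2, 0, 0, 0], [0, 0, 0.3, 0, 0, 0], [0, 0, 0.3, 0, 0, 0], [0, 0, 0.1, 0, 0, 0], [0, 0, 0, 0, 0, 0], [0, 0, 0, 0, 0, 0]]}}

```text
time: 14.65
position: [0.5074, -0.0213, 0.0831]
tcp_rot: [-0.878, 1.62, -1.62]
wrist_force: [-1.1, 0.6, -0.6]
gripper_width: 0.0657
```

```bash
python3 st.py; python3 - <<'E'
from h import *
import pickle
c=cams.get_calibration('wrist');im=cams.get_image('wrist')[:,:,::-1];pickle.dump(c,open(f'w6.pkl','wb'))
cv2.imwrite(f'pics/w6.png',im)
im=cams.get_image('scene')[:,:,::-1];cv2.imwrite('pics/s6c.png',cv2.resize(im[180:260,180:300],None,fx=6,fy=6,interpolation=cv2.INTER_CUBIC))
E
```

```text
t 14.65 p [ 0.50738 -0.02134  0.08312] jawdeg -123.05 y [ 2.e-04  0.e+00 -1.e+00] xz -0.0002 F [-1.1   0.56 -0.62] w 0.0657 q [-0.06  0.31 -0.03  2.09  0.01  0.74 -2.24]
```

View pics/w6.png

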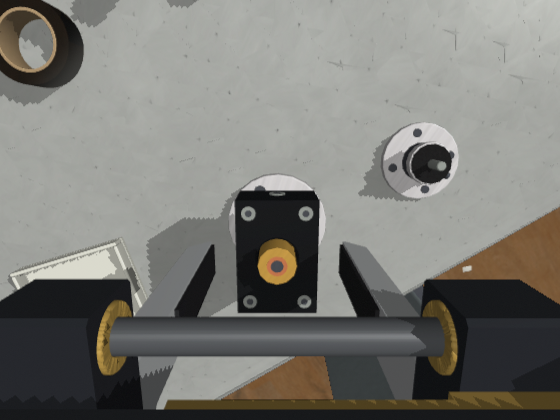

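View pics/s6c.png

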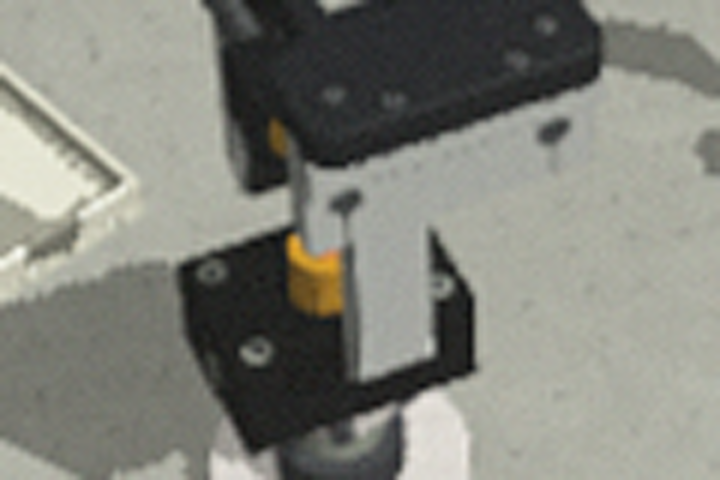

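The carrier rests on the pad and the bushing stands proud (wrist image (277,262)), centred between the fingers. Closing gently.

>>> {"method": "move_arm", "body": {"commands": [[0, 0, 0, 0, 0, 0], [0, 0, 0, 0, 0, 0], [0, 0, 0, 0, 0, 0], [0, 0, 0, 0, 0, 0], [0, 0, 0, 0, 0, 0], [0, 0, 0, 0, 0, 0], [0, 0, 0, 0, 0, 0]], "jaw": 1, "squeeze": 15}}

```text
time: 15.45
position: [0.5074, -0.0214, 0.0831]
tcp_rot: [-0.879, 1.62, -1.62]
wrist_force: [0.1, -0.2, -0.7]
gripper_width: 0.0193
```

```bash
python3 st.py
```

```text
t 15.45 p [ 0.5074  -0.02138  0.08309] jawdeg -123.05 y [ 1.e-04  0.e+00 -1.e+00] xz -0.0001 F [ 0.06 -0.21 -0.67] w 0.0193 q [-0.06  0.31 -0.03  2.09  0.01  0.74 -2.24]
```

>>> {"method": "move_arm", "body": {"commands": [[0, 0, 0.05, 0, 0, 0], [0, 0, 0.1, 0, 0, 0], [0, 0, 0.1, 0, 0, 0], [0, 0, 0.15, 0, 0, 0], [0, 0, 0.2, 0, 0, 0], [0, 0, 0.2, 0, 0, 0], [0, 0, 0.2, 0, 0, 0], [0, 0, 0.1, 0, 0, 0], [0, 0, 0, 0, 0, 0], [0, 0, 0, 0, 0, 0]]}}

```text
time: 16.45
position: [0.5073, -0.0214, 0.116]
tcp_rot: [-0.879, 1.62, -1.62]
wrist_force: [-0.3, -0.5, -0.3]
gripper_width: 0.0193
```

```bash
python3 st.py; python3 - <<'E'
from h import *
im=cams.get_image('wrist')[:,:,::-1];cv2.imwrite(f'pics/w7.png',im)
im=cams.get_image('scene')[:,:,::-1];cv2.imwrite('pics/s7c.png',cv2.resize(im[170:260,180:300],None,fx=6,fy=6,interpolation=cv2.INTER_CUBIC))
E
```

```text
t 16.45 p [ 0.50735 -0.02137  0.11602] jawdeg -123.05 y [ 0.  0. -1.] xz -0.0 F [-0.3  -0.48 -0.29] w 0.0193 q [-0.06  0.26 -0.03  2.06  0.01  0.82 -2.24]
```

View pics/w7.png

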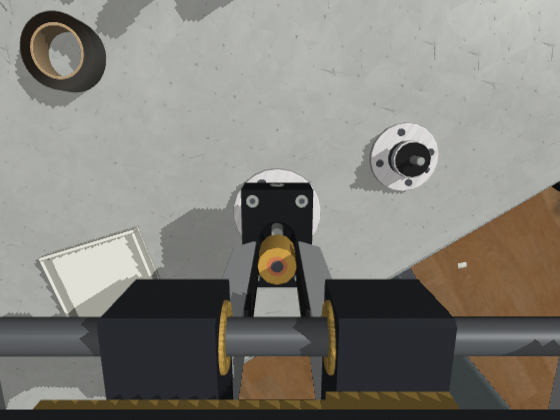

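View pics/s7c.png

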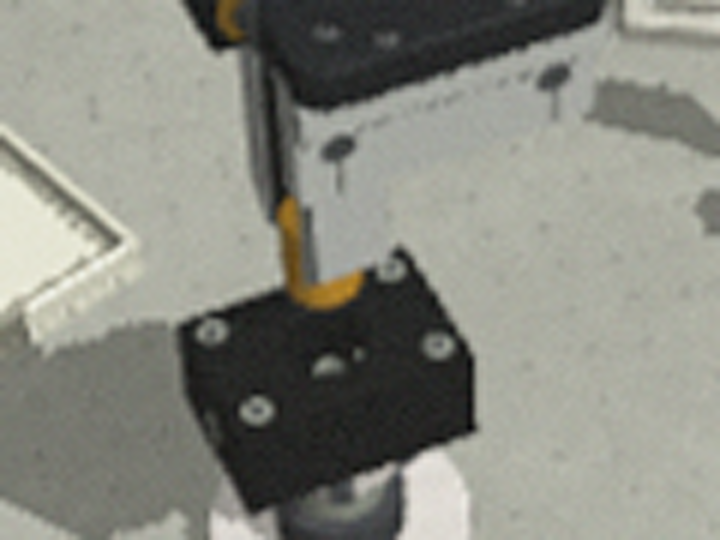

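>>> {"method": "move_arm", "body": {"commands": [[0, 0.3, 0, 0, 0, 0], [0.1, 0.6, 0, 0, 0, 0], [0.12, 0.7, 0, 0, 0, 0], [0.12, 0.7, 0, 0, 0, 0], [0.12, 0.7, 0, 0, 0, 0], [0.12, 0.7, 0, 0, 0, 0], [0.12, 0.7, 0, 0, 0, 0], [0.12, 0.6, 0, 0, 0, 0], [0, 0.28, 0, 0, 0, 0], [0, 0, 0, 0, 0, 0], [0, 0, 0, 0, 0, 0]]}}

```text
time: 17.65
position: [0.5317, 0.1364, 0.1159]
tcp_rot: [-0.879, 1.62, -1.621]
wrist_force: [-0.4, 0.3, -0.3]
gripper_width: 0.0195
```

>>> {"method": "move_arm", "body": {"commands": [[0, 0, -0.3, 0, 0, 0], [0, 0, -0.6, 0, 0, 0], [0, 0, -0.6, 0, 0, 0], [0, 0, -0.6, 0, 0, 0], [0, 0, -0.5, 0, 0, 0], [0, 0, -0.2, 0, 0, 0], [0, 0, 0, 0, 0, 0], [0, 0, 0, 0, 0, 0]]}}

```text
time: 18.45
position: [0.5322, 0.1368, 0.0324]
tcp_rot: [-0.878, 1.62, -1.62]
wrist_force: [0.4, -0.4, 0.1]
gripper_width: 0.0195
```

```bash
python3 st.py; python3 - <<'E'
from h import *
im=cams.get_image('wrist')[:,:,::-1];cv2.imwrite(f'pics/w8.png',im)
im=cams.get_image('scene')[:,:,::-1];cv2.imwrite('pics/s8c.png',cv2.resize(im[150:260,110:270],None,fx=5,fy=5,interpolation=cv2.INTER_CUBIC))
E
```

```text
t 18.45 p [0.53221 0.13679 0.03241] jawdeg -123.08 y [ 4.e-04  1.e-04 -1.e+00] xz -0.0003 F [ 0.37 -0.43  0.08] w 0.0195 q [-0.3   0.45 -0.09  2.02  0.06  0.68 -2.57]
```

View pics/w8.png

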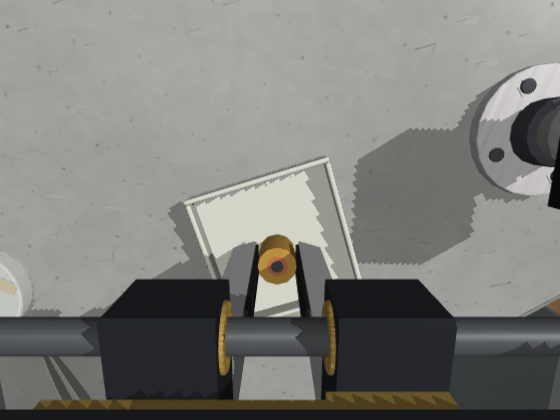

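View pics/s8c.png

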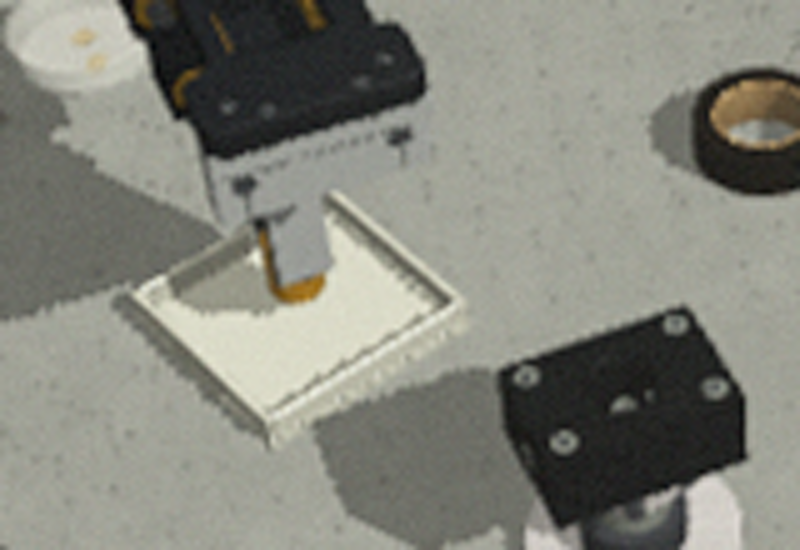

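>>> {"method": "move_arm", "body": {"commands": [[0, 0, -0.2, 0, 0, 0], [0, 0, -0.15, 0, 0, 0], [0, 0, -0.07, 0, 0, 0], [0, 0, 0, 0, 0, 0]]}}

```text
time: 18.95
position: [0.5317, 0.137, 0.019]
tcp_rot: [-0.88, 1.62, -1.62]
wrist_force: [-0.2, -0.3, -0.1]
gripper_width: 0.019
```

>>> {"method": "move_arm", "body": {"commands": [[0, 0, -0.03, 0, 0, 0], [0, 0, -0.02, 0, 0, 0], [0, 0, 0, 0, 0, 0]]}}

```text
time: 19.25
position: [0.532, 0.1371, 0.018]
tcp_rot: [-0.879, 1.62, -1.62]
wrist_force: [1.0, -0.3, -1.1]
gripper_width: 0.0196
```

>>> {"method": "move_arm", "body": {"commands": [[0, 0, -0.02, 0, 0, 0], [0, 0, 0, 0, 0, 0]]}}

```text
time: 19.45
position: [0.532, 0.137, 0.0174]
tcp_rot: [-0.879, 1.62, -1.62]
wrist_force: [-0.3, -0.5, -0.6]
gripper_width: 0.0192
```

>>> {"method": "move_arm", "body": {"commands": [[0, 0, -0.02, 0, 0, 0], [0, 0, 0, 0, 0, 0]]}}

```text
time: 19.65
position: [0.532, 0.137, 0.0167]
tcp_rot: [-0.879, 1.62, -1.62]
wrist_force: [-0.4, 0.0, -1.5]
gripper_width: 0.0198
```

>>> {"method": "move_arm", "body": {"commands": [[0, 0, -0.02, 0, 0, 0], [0, 0, 0, 0, 0, 0]]}}

```text
time: 19.85
position: [0.5321, 0.1371, 0.0166]
tcp_rot: [-0.878, 1.62, -1.62]
wrist_force: [-2.5, -1.4, 9.0]
gripper_width: 0.0192
```

>>> {"method": "move_arm", "body": {"commands": [[0, 0, -0.015, 0, 0, 0], [0, 0, 0, 0, 0, 0]]}}

```text
time: 20.05
position: [0.5322, 0.137, 0.0165]
tcp_rot: [-0.878, 1.62, -1.62]
wrist_force: [-4.3, -1.7, 15.4]
gripper_width: 0.0195
```

Contact with the tray floor. I'll unload slightly, then open gently.

>>> {"method": "move_arm", "body": {"commands": [[0, 0, 0.025, 0, 0, 0], [0, 0, 0, 0, 0, 0]]}}

```text
time: 20.25
position: [0.5321, 0.1371, 0.0166]
tcp_rot: [-0.878, 1.62, -1.62]
wrist_force: [-0.8, -0.6, 4.4]
gripper_width: 0.019
```

>>> {"method": "move_arm", "body": {"commands": [[0, 0, 0, 0, 0, 0], [0, 0, 0, 0, 0, 0], [0, 0, 0, 0, 0, 0], [0, 0, 0, 0, 0, 0]], "jaw": 0.2}}

```text
time: 20.65
position: [0.5319, 0.137, 0.0164]
tcp_rot: [-0.879, 1.62, -1.62]
wrist_force: [-0.2, 0.6, 0.6]
gripper_width: 0.0376
```

```bash
python3 st.py; python3 - <<'E'
from h import *
im=cams.get_image('wrist')[:,:,::-1];cv2.imwrite(f'pics/w9.png',im)
E
```

```text
t 20.65 p [0.53195 0.13703 0.01638] jawdeg -123.05 y [-1.e-04 -0.e+00 -1.e+00] xz 0.0 F [-0.25  0.6   0.62] w 0.0376 q [-0.3   0.47 -0.08  2.03  0.06  0.64 -2.58]
```

View pics/w9.png

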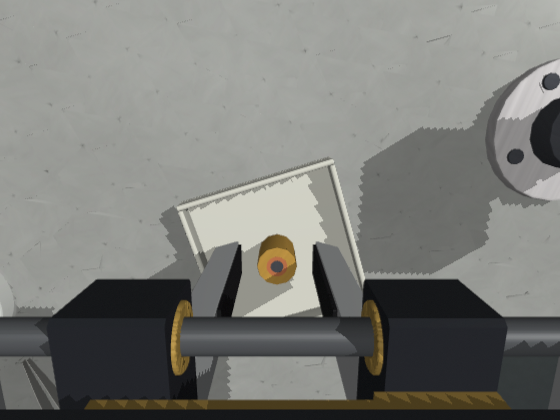

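>>> {"method": "move_arm", "body": {"commands": [[0, 0, 0.2, 0, 0, 0], [0, 0, 0.4, 0, 0, 0], [0, 0, 0.7, 0, 0, 0], [0, 0, 0.9, 0, 0, 0], [0, 0, 0.9, 0, 0, 0], [0, 0, 0.9, 0, 0, 0], [0, 0, 0.9, 0, 0, 0], [0, 0.5, 0.5, 0, 0, 0], [0, 0.8, 0, 0, 0, 0], [0, 0.8, 0, 0, 0, 0], [0, 0.5, 0, 0, 0, 0], [0, 0, 0, 0, 0, 0]]}}

```text
time: 21.9
position: [0.5316, 0.2171, 0.179]
tcp_rot: [-0.88, 1.619, -1.618]
wrist_force: [0.7, -0.1, -0.3]
gripper_width: 0.037
```

```bash
python3 st.py; python3 - <<'E'
from h import *
for n in('scene','top','wrist'):
    im=cams.get_image(n)[:,:,::-1];cv2.imwrite(f'pics/{n}9.png',im)
    if n=='scene':cv2.imwrite('pics/s9c.png',cv2.resize(im[165:275,120:280],None,fx=5,fy=5,interpolation=cv2.INTER_CUBIC))
    if n=='top':cv2.imwrite('pics/t9c.png',cv2.resize(im[150:290,160:340],None,fx=4,fy=4,interpolation=cv2.INTER_CUBIC))
E
```

```text
t 21.9 p [0.53165 0.21709 0.17904] jawdeg -122.89 y [ 4.e-04  8.e-04 -1.e+00] xz -0.0009 F [ 0.74 -0.06 -0.27] w 0.037 q [-0.41  0.29 -0.11  1.86  0.04  0.99 -2.68]
```

View pics/s9c.png

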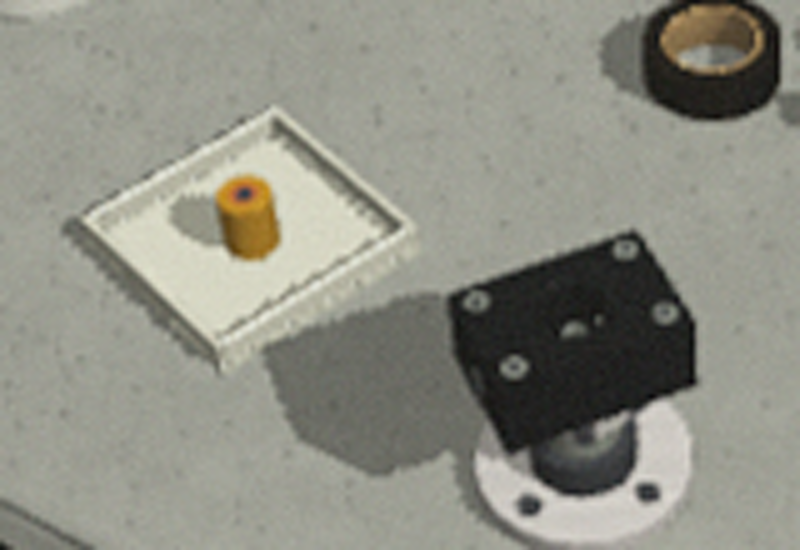

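View pics/t9c.png

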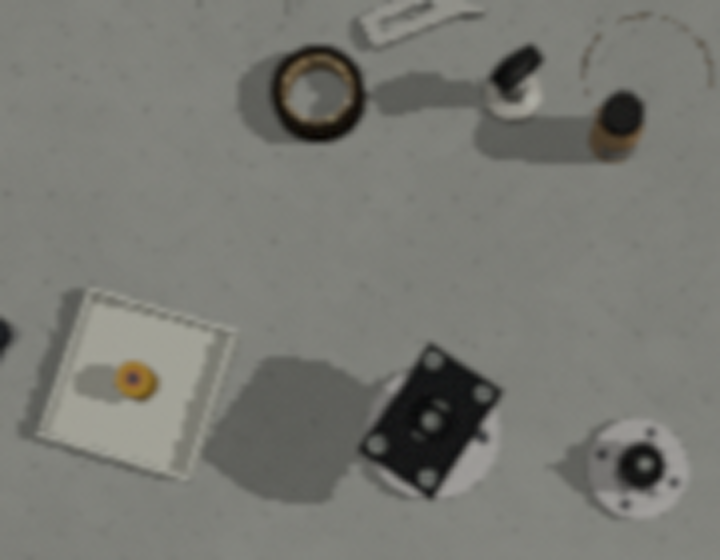

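```bash
python3 - <<'E'
from h import *
S=cams.get_calibration('scene');T=cams.get_calibration('top')
s=lambda x,y:(120+(x+.5)/5-.5,165+(y+.5)/5-.5)
t=lambda x,y:(160+(x+.5)/4-.5,150+(y+.5)/4-.5)
P=[tri([ray(S,*s(*a)),ray(T,*t(*b))])[0] for a,b in [((476,301),(376,444)),((626,250),(433,360)),((665,313),(483,393)),((514,367),(428,478))]]
print(np.round(P,4),np.mean(P,0))
job.sign_off()
E
```

```text
[[ 0.4943  0.0057  0.0809]
 [ 0.5362 -0.0218  0.0806]
 [ 0.52   -0.0466  0.0806]
 [ 0.4779 -0.0199  0.0812]] [ 0.50709828 -0.02068006  0.08081656]
the job is handed in; nothing more can be done
```

The job is handed in at about 22 s of the 58 s allowed; no verdict was reported. The carrier is pressed fully down on the larger stand and the bushing stands upright in the white tray.

- **Pressing:** the pin entered the access hole at the first try. The bushing slid at roughly 6–8 N, came free, and I seated the carrier on the pad with roughly 11 N against the 30 N limit.
- **Bushing:** I gripped it by the part standing proud, lifted it clear and set it down on the tray floor. The set-down contact peaked at about 15 N, and I eased off before opening the fingers. The pictures show it upright near the tray's centre.
- **Carrier:** the two fixed cameras put its four top screws at 80.6 to 81.2 mm, so it is level, and its underside is at about 51 mm. The centre is (0.507, -0.021), about 1 mm from the stand's axis, and the pin shows through the hole.
- **Bystanders:** the tape roll, lens and vial look unmoved in the last top picture; I did not measure them.
- **Disagreements:** pose readings scattered by about 1 mm, so I aligned carrier and pin from a single wrist picture showing both. In that picture the bushing's centre came out about 1 pixel off the carrier model, so I left it out of the height estimate.

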